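# Start the pad dryer

### The arm

A 6-joint arm with a two-finger parallel gripper is mounted at the origin on the work surface. World frame = base frame: x ahead of the robot, y to its left, z up, the work surface at z = 0. Lengths are in mm, angles in rad, forces in N, time in s.
With the tool pointing down it reaches from about 350 to 775 mm from the base axis. Payload 7.3 kg.
Tool frame: the origin (TCP) lies at the very end of the fingers, on their centre line; the grasp point (between the pads) lies 19 mm behind it; z points along the fingers, y is the line along which they close (so a half turn about z gives the same grasp; the last joint's range is limited). The gripper opens to 92 mm and grips with 3 to 60 N. Pads are 19 mm wide; open, the fingers measure 130 mm over their backs; the gripper's body (75 mm by 190 mm) begins 47 mm behind the grasp point.
Start: joints at [-1.254, 0.342, 1.524, -0, 1.275, -0.146], TCP at [234.413, -469.782, 226.741] pointing down, gripper open.
Joint ranges: [-2.53, 2.53], [-0.77, 2.02], [0.04, 2.7], [-1, 4.14], [0.28, 2.66], [-3.11, 3.11]. Speed limits (rad/s): [2.57, 2.57, 3.14, 3.14, 3.14, 3.14].

### API

Orientations are given as [roll, pitch, yaw] about the fixed x, y, z axes, in that order (R = Rz(yaw) Ry(pitch) Rx(roll)).
In Python, from plant import bot gives the robot as it stands.
- The arm moves only by the tool jog_arm, never from a script. Its argument "targets" is a list of rows, each an object with "xyz": the shift along the tool's x, y, z as a fraction of full scale, a list of three; "spin": the turn about the tool's z as a fraction of full scale. In form: [{"xyz": [x, y, z], "spin": spin}, ...]. A call has exactly 10 rows; each row shifts and turns the commanded pose from where the row before left it, along the tool's axes as they then stand; what a row does not reach is not made up. Full scale, the value 1, is 80 mm for a shift and 0.1 rad for a turn. A row lasts 1/8 s, in which the tool goes at most 62.5 mm and 10.7 degrees, less where a joint would pass 70% of its speed; a pose out of reach is approached as far as the arm can. A call with a number of a shift or a turn outside -1 to 1 is refused whole. A call with a gripper value outside its range is refused whole. "gripper" is the opening in per cent of the stroke, from 0 (shut) to 100 (fully open), set as the call begins (left out, the last holds). The fingers move at their own pace and stop on an object; the grip force is fixed at half the most. Time passes only in rows, so rows that do not move let the fingers close, or fill a call up. It gives the time, the measured TCP pose, the force, the opening and the grip force at its end, in the units of the state.
- bot.get_obs(): the state, without advancing time (a new reading comes with each control period).
- bot.capture(name): name is "scene" or "top"; returns the picture (480x640x3 uint8, blue, green, red); there is no depth.
- bot.get_calibration(name): a dict with "vfov" (degrees; the focal length in pixels is half the picture's height over the tangent of half this angle, whatever the lens; pixels are square), "cx", "cy" (the principal point, pixels), "eye" and "rotation" of the camera in the world. Camera axes: x right, y down, z forward; pixel columns grow to the right and rows downward; lengths in mm; the calibration is good to about 2 mm. A picture is of the moment at which its call begins. get_calibration takes no time and is no camera call.
- bot.close_job(): hands the job in; it is judged then, once.
The state is a dict: "time": time; "joint_positions": joint angles; "dq": joint speeds; "tau": joint torques, N m; "tool_pos": TCP position; "tcp_rot": TCP orientation; "contact_force": force on the tool from outside, world axes, zero at the start; "moment": the same for the moment, N m; "grip_width": finger opening in mm; "finger_force": force on a finger pad.
Only numpy, scipy, OpenCV 4.12 (cv2) and the standard library are available. Lean on these libraries where they do the work, as an engineer would, in place of code of your own. Each camera call takes 0.05 s, during which the arm holds its last target. There are 200 camera calls.

### The job

Dry the freshly glued pad: lay the larger of the two key cups, cork side up, in the half-open drawer of the oak drying box, leaving the drawer open as it stands so that air can escape. Then take the steel stylus from its stand, reach its thin end down through the round hole in the switch block on top of the box and press the recessed fan button fully down. Finish while still holding the stylus and keeping the button down, and do not disturb the other things on the counter.

Things in the scene. Friction and masses are not known exactly. Their poses are not given: they have to be found in the camera images.
- large_cup: Larger key cup: a brass disc 44 mm in diameter with a cork pad (40 mm) on top, 14 mm high in all (brass up to 10 mm), about 50 g. A short brass arm, 7 mm wide and 6 mm high, sticks out at its foot along its own +x, ending 36 mm from the centre. Lies cork up on the counter. Origin: centre of the underside; z up.
- small_cup: Smaller key cup, same make: disc 28 mm in diameter, 14 mm high, arm ending 26 mm from the centre along its own +x. Not to be moved. The two cups may lie either way round. Origin: centre of the underside.
- stylus: Steel stylus, about 60 g, standing upright in its stand. Origin: the centre of the flat end of its thin tip; own +z runs up along the stylus. Thin round shank 7 mm in diameter from 0 to 42 mm, then a square handle, 14 x 14 mm with faces square to its own x and y, from 42 to 117 mm (top). Grip it across two opposite faces.
- stand: Fixed dark oak block 55 x 55 x 50 mm with an upright through hole 10 mm in diameter in the middle of its top; the stylus hangs in it by the shoulder of the handle, so its tip is 8 mm above the counter and its top at 125 mm. Lift straight up at least 45 mm to clear it. Origin: centre of the underside.
- dryer: Fixed oak drying box, 200 mm deep (own x), 220 mm wide (own y), 90 mm high, with one drawer that slides out along its own -x, towards the robot. Origin: centre of the underside. The front edge of the box's top panel is at own x = -85 mm; ahead of it the drawer is uncovered. A brass knob sticks out about 45 mm from the drawer's front.
- dryer_drawer0 (a joint): How far the drawer stands out, in m (0 shut, 0.095 to 0.125 at the start). It slides against about 1 N of friction and stays where it is left; leave it there.
- drawer_floor (a point): Centre of the drawer's inner floor, on its upper surface (22 mm above the counter), axes as the box's. Inside reaches 77 mm either way in x, 89 mm in y; side walls rise 46 mm above it, the front panel (outer face at x = -99 mm) 56 mm. With the drawer out by q the part open to above runs from x = -77 mm to q - 83 mm; the rest is under the box's top.
- switch_block: Fixed grey metal block 70 x 70 x 36 mm on top of the drying box (its top 126 mm above the counter), somewhere near the middle. Origin: centre of its underside.
- aperture (a point): Centre of the round hole, 14 mm in diameter, in the top face of the switch block; the hole goes straight down.
- button_top (a point): Centre of the top of the white round button, 11 mm in diameter, at the bottom of the hole: 26 mm below the block's top face when up. Moves with the button.
- button (a joint): How far the button is pressed, in m: 0 up, 0.005 fully down (a hard stop). Spring: about 2 N to start, 4.5 N fully down; it comes up when let go.
- neck: Bent lacquered brass saxophone neck, about 190 x 140 mm, 25 mm high, lying right of the stand. Bystander. Origin: on the underside, near the start of the bend.
- pad_slick: Flat chrome pad slick, 156 mm long, 6 mm high, lying nearest the robot. Bystander. Origin: underside, middle of the 130 mm flat bar.
- mouthpiece: Black mouthpiece standing upright, 28 mm wide, 85 mm high, beyond the stand. Bystander. Origin: centre of the underside.
- grease_jar: Small amber jar, 48 mm wide, 50 mm high, left of the drawer. Bystander. Origin: centre of the underside.
- screwdriver: Screwdriver lying left of the drying box. Bystander. Origin: underside of the tool.
There are look-alikes about, which are no part of the job. Leave any red or turquoise look-alike of the large_cup alone.

How it is judged:
By the outcome, as a careful person would: the job done as asked, in the order asked, and still so for the second after the job is handed in, while the arm keeps its last pose, push and grip.
It also fails if it takes over 51 s, if anything falls off the work surface, if the arm or the gripper's body presses on something with over 40 N, if the wrist force passes 120 N, or if a joint passes its speed limit or range.

## Working session

There is one attempt and no reset: what is moved stays moved. The work goes in short steps, Python scripts to look and compute and a tool call to move; the robot and the scene stay as the last step left them, time stands still between calls to the robot, and variables do not carry over. Pictures are saved under pics/ and viewed, at most 10 in all, crops included, and the job is handed in when it is done.

Besides the shell and the picture viewer there is one more tool, called in YAML: its name, and indented under it one key for each argument. jog_arm: Moves the arm, as the interface text tells. Shift numbers are shares of 80 mm and turn numbers shares of 0.1 rad, none past 1 either way. Its arguments: {"type":"object","properties":{"targets":{"type":"array","items":{"type":"object","properties":{"xyz":{"type":"array","items":{"type":"number"}},"spin":{"type":"number"}}}},"gripper":{"type":"number"}},"required":["targets"]}

```bash
mkdir -p pics; ls; python3 - <<'E'
from plant import bot
import cv2
for n in("scene","top"):
    c=bot.get_calibration(n);print(n,c)
    cv2.imwrite(f"pics/{n}0.png",bot.capture(n))
o=bot.get_obs();print(o)
E
```

```text
pics
scene {'vfov': 51.41923757776911, 'cx': 316.2042878376094, 'cy': 237.3859442673664, 'eye': array([1224.37138866, -683.42954894,  676.91940337]), 'rotation': array([-2.08795562,  0.0073657 ,  0.77268971])}
top {'vfov': 56.699903880008435, 'cx': 321.7297131849917, 'cy': 237.37049301765128, 'eye': array([ 450.33063549,   33.20314541, 1235.4936399 ]), 'rotation': array([-3.03912994, -0.00721626, -1.59049525])}
{'time': 0.1, 'joint_positions': array([-1.25401868e+00,  3.42632761e-01,  1.52494379e+00, -3.16748243e-05,
        1.27541318e+00, -1.45985508e-01]), 'dq': array([ 0.00111706, -0.00083357, -0.00180843,  0.00050166, -0.00093598,
        0.00145618]), 'tau': array([ 2.37039458e-03, -4.32005131e+01, -2.44693011e+01,  7.20106624e-02,
        5.26645139e-02, -3.21252196e-05]), 'tool_pos': array([ 234.270246  , -469.40825551,  226.11721407]), 'tcp_rot': array([-3.14020603e+00, -1.73261289e-04,  4.62772281e-01]), 'contact_force': array([ 0.4694201 , -0.14502351,  0.15148337]), 'moment': array([ 0.02682602, -0.01895531,  0.04401588]), 'finger_force': 0.0, 'grip_width': 91.3949859859657}
```

View pics/scene0.png

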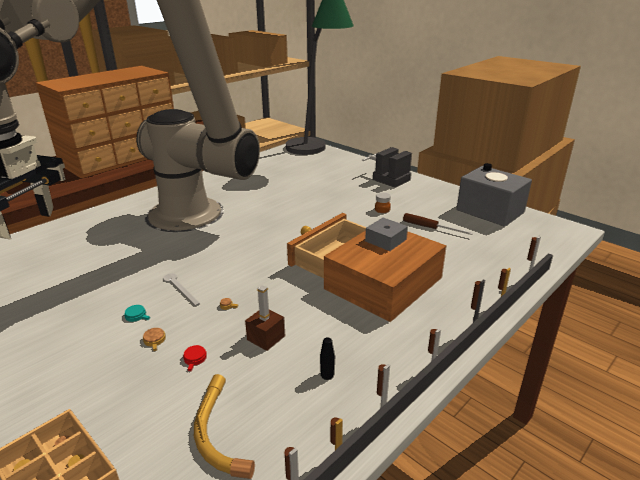

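View pics/top0.png

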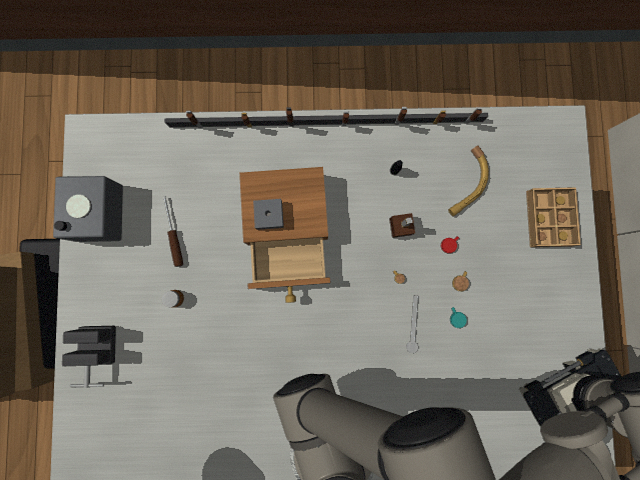

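Candidates for the large cup, as top / scene pixels:
- natural cork, large: (461,283) / (154,336)
- natural cork, small: (400,278) / (227,302)
- red look-alike: (450,245) / (195,354)
- turquoise look-alike: (459,319) / (135,313)

I choose the large natural cork one. Next I'll check it in a close crop that also covers the stylus and the switch block.

```bash
cat > h.py <<'E'
import numpy as np, cv2
from scipy.spatial.transform import Rotation as R
from plant import bot
def cam(n):
    c=bot.get_calibration(n); f=240/np.tan(np.radians(c['vfov'])/2)
    return f,c['cx'],c['cy'],np.array(c['eye']),R.from_euler('xyz',c['rotation']).as_matrix()
def ray(n,p):
    f,cx,cy,e,M=cam(n); return e,M@np.array([(p[0]-cx)/f,(p[1]-cy)/f,1])
def at(n,p,z):
    e,d=ray(n,p); return e+d*(z-e[2])/d[2]
def tri(pt,ps):
    e,d=ray('top',pt);g,h=ray('scene',ps)
    s=np.linalg.lstsq(np.c_[d,-h],g-e,rcond=None)[0]
    a,b=e+s[0]*d,g+s[1]*h; return (a+b)/2,np.linalg.norm(a-b)
def proj(n,X):
    f,cx,cy,e,M=cam(n); q=(np.atleast_2d(X)-e)@M
    return np.c_[cx+f*q[:,0]/q[:,2],cy+f*q[:,1]/q[:,2]]
def crop(im,x,y,w,h,k):
    return cv2.resize(im[y:y+h,x:x+w],None,fx=k,fy=k,interpolation=cv2.INTER_CUBIC)
E
python3 - <<'E'
from h import *
t=cv2.imread('pics/top0.png');s=cv2.imread('pics/scene0.png')
a=np.hstack([crop(t,380,200,100,75,4),crop(t,380,255,100,75,4)])
b=np.hstack([crop(s,120,280,100,75,4),crop(s,210,280,100,75,4)])
cv2.imwrite('pics/c1.png',np.vstack([a,b]))
a=np.hstack([crop(t,230,160,110,150,4)[:600,:400],crop(s,280,205,100,75,4) if 0 else np.vstack([crop(s,280,205,100,75,4),crop(s,345,205,100,75,4)])])
cv2.imwrite('pics/c2.png',a)
print(tri((461,282),(154,335)),tri((400,278),(226,302)),at('top',(461,282),14))
E
```

```text
(array([ 445.19952881, -358.64612788,   11.14279577]), np.float64(1.6197847357608806)) (array([ 459.7099553 , -191.11192625,   10.1105563 ]), np.float64(0.5248589237415855)) [ 445.65619565 -357.02293164   14.        ]
```

View pics/c1.png

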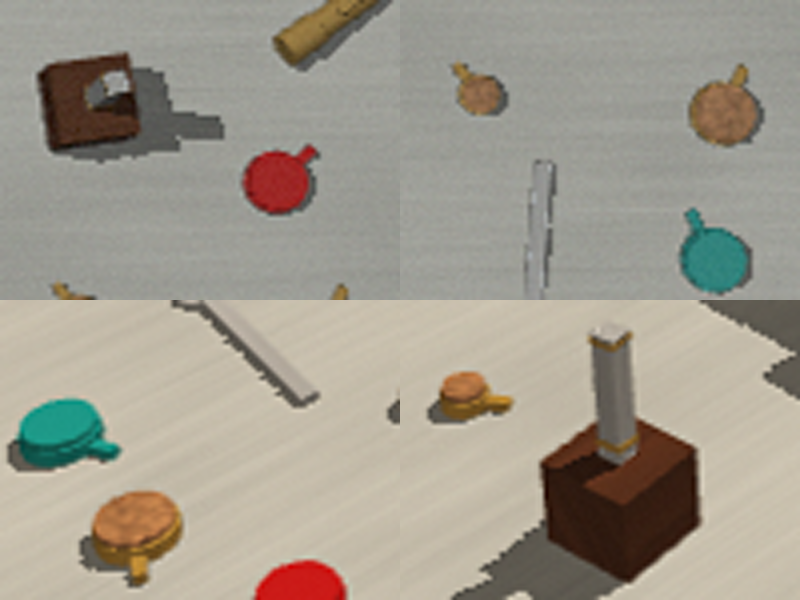

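View pics/c2.png

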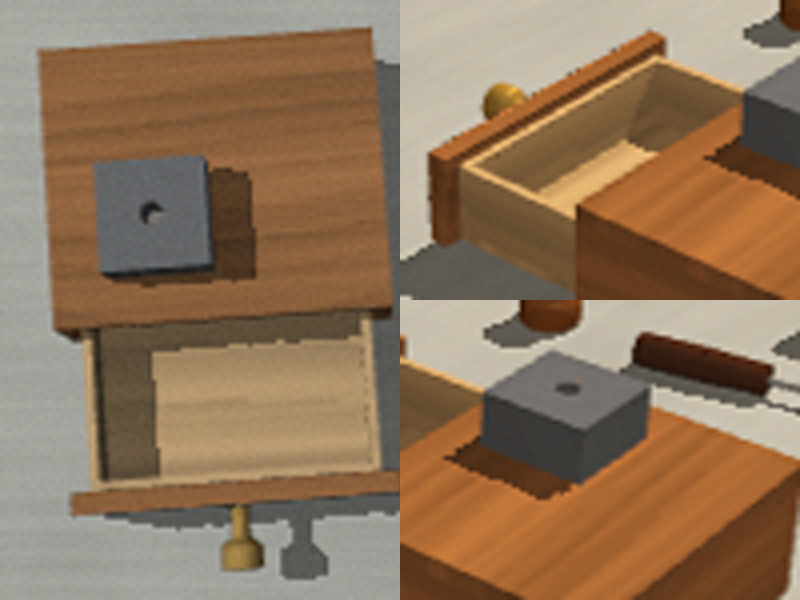

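The crops confirm it. The large natural-cork cup is at top (460.5,282.7), with its arm tip at (465,272). The stylus top is at (409,220) and the switch-block hole at (268,213). Now for positions from both views.

```bash
python3 - <<'E'
from h import *
np.set_printoptions(precision=1,suppress=True)
c=lambda x0,y0,X,Y:(x0+X/4-.375,y0+Y/4-.375)
T1=lambda X,Y:c(380,255,X-400,Y); T0=lambda X,Y:c(380,200,X,Y)
S1=lambda X,Y:c(120,280,X,Y-300); S2=lambda X,Y:c(210,280,X-400,Y-300)
D=lambda X,Y:c(230,160,X,Y); SA=lambda X,Y:c(280,205,X-400,Y); SB=lambda X,Y:c(345,205,X-400,Y-300)
for n,a,b in [('cup',T1(724,112),S1(137,518)),('small',T1(480,95),S2(464,386)),('stylus top',T0(117,81),S2(610,332)),
 ('hole',D(152,212),SB(568,388)),('blk',D(154,214),SB(566,390)),('boxcornerFR',D(391,308),SA(578,207)),('drawerfrontR_top',D(400,472),SA(430,152)),('mouth',(396,165),(327,342))]:
    print(n,*tri(a,b))
print('arm tip',at('top',T1(741,68),6),'cup z14',at('top',T1(724,112),14))
print('box corners',*[at('top',D(*p),90) for p in((38,50),(370,28),(391,308),(54,328))])
print('block',*[at('top',D(*p),126) for p in((95,162),(203,155),(214,268),(103,274))])
print('stand',*[at('top',T0(*p),50) for p in((38,68),(126,54),(138,132),(50,150))])
print('stylus',at('top',T0(117,81),125),'hole',at('top',D(152,212),126),at('scene',SB(568,388),126))
print('drawer rim R',at('top',D(377,470),68),at('top',D(368,318),68),'L',at('top',D(97,485),68),'front inner',at('top',D(230,480),68),'panel top',at('top',D(72,493),78),at('top',D(72,513),78))
E
```

```text
cup [ 443.4 -357.5   11.7] 2.0447436382605924
small [ 458.4 -190.3   11.3] 1.6475728489737018
stylus top [ 603.9 -199.   123.7] 2.4483586521988534
hole [628.7 157.3 125.7] 2.124218029455437
blk [627.8 156.4 124.4] 1.6650643699705998
boxcornerFR [569.8   7.7  86.4] 0.5706138888464289
drawerfrontR_top [460.9   0.9  81.4] 8.903816404195872
mouth [ 759.2 -181.7   72.2] 4.411273414573667
arm tip [ 473.9 -371.8    6. ] cup z14 [ 444.  -355.9   14. ]
box corners [744.2 236.   90. ] [755.1  17.9  90. ] [569.6   8.   90. ] [560.7 225.8  90. ]
block [662.1 193.8 126. ] [665.3 125.6 126. ] [593.2 119.4 126. ] [590.7 189.  126. ]
stand [ 624.8 -160.5   50. ] [ 633.2 -220.2   50. ] [ 580.1 -226.2   50. ] [ 569.1 -166.6   50. ]
stylus [ 604.5 -197.8  125. ] hole [629.5 158.  126. ] [628.5 155.9 126. ]
drawer rim R [465.6  18.9  68. ] [565.5  22.8  68. ] L [459.4 201.7  68. ] front inner [461. 115.  68.] panel top [454.5 216.4  78. ] [441.7 216.5  78. ]
```

jog_arm:
  gripper: 100
  targets:
    - {"xyz":[0,0,0.3],"spin":0.83}
    - {"xyz":[0,0,0.3],"spin":0.83}
    - {"xyz":[0,0,0.3],"spin":0.83}
    - {"xyz":[0,0,0.3],"spin":0.83}
    - {"xyz":[0,0,0.3],"spin":0.83}
    - {"xyz":[0.54,-0.26,0],"spin":0}
    - {"xyz":[0.54,-0.26,0],"spin":0}
    - {"xyz":[0.54,-0.26,0],"spin":0}
    - {"xyz":[0.54,-0.26,0],"spin":0}
    - {"xyz":[0.54,-0.26,0],"spin":0}

```text
time: 1.35
tool_pos: [446.3, -354.5, 106.4]
tcp_rot: [-3.141, 0.0, 0.048]
contact_force: [-0.1, -1.4, -0.6]
grip_width: 91.6
finger_force: 0.0
```

```bash
cat >> h.py <<'E'
def go(t,yaw=None):
    o=bot.get_obs();r=o['tcp_rot'];M=R.from_euler('xyz',r).as_matrix()
    print('t %.2f pos %s rot %s F %s w %.1f ff %.1f'%(o['time'],o['tool_pos'].round(1),r.round(3),o['contact_force'].round(1),o['grip_width'],o['finger_force']))
    if t is not None: print('units',(M.T@(np.array(t)-o['tool_pos'])/80).round(3), 'spin',None if yaw is None else round((r[2]-yaw)/.1,2))
E
python3 -c "
from h import *
go((444,-356.5,3),0.048)"
```

```text
t 1.35 pos [ 446.3 -354.5  106.4] rot [-3.141  0.     0.048] F [-0.1 -1.4 -0.6] w 91.6 ff 0.0
units [-0.03   0.023  1.292] spin -0.0
```

jog_arm:
  targets:
    - {"xyz":[-0.03,0.023,0.3],"spin":0}
    - {"xyz":[0,0,0.3],"spin":0}
    - {"xyz":[0,0,0.3],"spin":0}
    - {"xyz":[0,0,0.2],"spin":0}
    - {"xyz":[0,0,0.1],"spin":0}
    - {"xyz":[0,0,0.08],"spin":0}
    - {"xyz":[0,0,0],"spin":0}
    - {"xyz":[0,0,0],"spin":0}
    - {"xyz":[0,0,0],"spin":0}
    - {"xyz":[0,0,0],"spin":0}

```text
time: 2.6
tool_pos: [443.0, -357.7, 4.7]
tcp_rot: [3.141, -0.0, 0.048]
contact_force: [1.4, -0.1, 0.2]
grip_width: 91.7
finger_force: 0.0
```

jog_arm:
  gripper: 0
  targets:
    - {"xyz":[0,0,0],"spin":0}
    - {"xyz":[0,0,0],"spin":0}
    - {"xyz":[0,0,0],"spin":0}
    - {"xyz":[0,0,0],"spin":0}
    - {"xyz":[0,0,0],"spin":0}
    - {"xyz":[0,0,0],"spin":0}
    - {"xyz":[0,0,0],"spin":0}
    - {"xyz":[0,0,0],"spin":0}
    - {"xyz":[0,0,0],"spin":0}
    - {"xyz":[0,0,0],"spin":0}

```text
time: 3.85
tool_pos: [442.9, -357.5, 4.3]
tcp_rot: [3.142, 0.0, 0.048]
contact_force: [0.5, -0.6, 0.1]
grip_width: 42.9
finger_force: 30.0
```

jog_arm:
  targets:
    - {"xyz":[0,0,-0.1],"spin":0}
    - {"xyz":[0,0,-0.2],"spin":0}
    - {"xyz":[0,0,-0.4],"spin":0}
    - {"xyz":[0,0,-0.5],"spin":0}
    - {"xyz":[0,0,-0.5],"spin":0}
    - {"xyz":[0,-0.3,-0.1],"spin":0}
    - {"xyz":[0,-0.6,0],"spin":0}
    - {"xyz":[0,-0.6,0],"spin":0}
    - {"xyz":[0,-0.3,0],"spin":0}
    - {"xyz":[0,0,0],"spin":0}

```text
time: 5.1
tool_pos: [435.2, -211.0, 148.1]
tcp_rot: [-3.14, 0.001, 0.051]
contact_force: [0.2, -0.3, 0.5]
grip_width: 42.7
finger_force: 30.0
```

```bash
python3 -c "
from h import *
go((513,112,145),0.048)
s=bot.capture('scene');t=bot.capture('top')
cv2.imwrite('pics/c3.png',np.hstack([crop(s,120,200,133,200,3),crop(t,330,180,133,200,3)]))"
```

```text
t 5.10 pos [ 435.2 -211.   148.1] rot [-3.14e+00  1.00e-03  5.10e-02] F [ 0.2 -0.3  0.5] w 42.7 ff 30.0
units [ 1.176 -3.983  0.042] spin 0.03
```

View pics/c3.png

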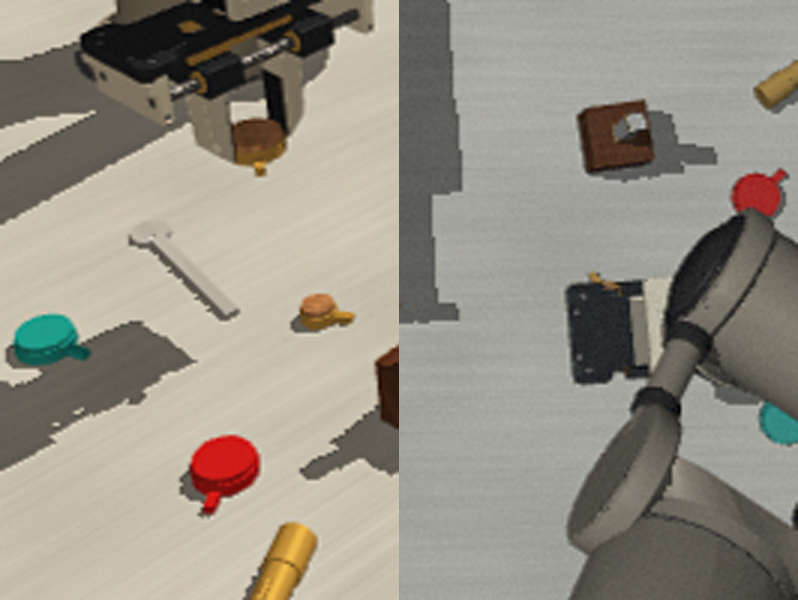

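The cup is held level, cork up (scene crop (258,140)), and nothing else has moved. Next I'll carry it over the drawer.

jog_arm:
  targets:
    - {"xyz":[0.08,-0.28,0],"spin":0}
    - {"xyz":[0.16,-0.56,0],"spin":0}
    - {"xyz":[0.16,-0.56,0],"spin":0}
    - {"xyz":[0.16,-0.56,0],"spin":0}
    - {"xyz":[0.16,-0.56,0],"spin":0}
    - {"xyz":[0.16,-0.56,0],"spin":0}
    - {"xyz":[0.16,-0.56,0],"spin":0}
    - {"xyz":[0.12,-0.34,0],"spin":0}
    - {"xyz":[0,0,0],"spin":0}
    - {"xyz":[0,0,0],"spin":0}

```text
time: 6.45
tool_pos: [513.4, 107.7, 147.9]
tcp_rot: [3.141, 0.001, 0.047]
contact_force: [-0.9, -0.3, -0.5]
grip_width: 42.4
finger_force: 30.0
```

```bash
python3 -c "
from h import *
go((514,112,28),0.048)"
```

```text
t 6.45 pos [513.4 107.7 147.9] rot [3.141e+00 1.000e-03 4.700e-02] F [-0.9 -0.3 -0.5] w 42.4 ff 30.0
units [ 0.011 -0.054  1.499] spin -0.01
```

jog_arm:
  targets:
    - {"xyz":[0.01,-0.05,0.2],"spin":0}
    - {"xyz":[0,0,0.3],"spin":0}
    - {"xyz":[0,0,0.3],"spin":0}
    - {"xyz":[0,0,0.3],"spin":0}
    - {"xyz":[0,0,0.2],"spin":0}
    - {"xyz":[0,0,0.1],"spin":0}
    - {"xyz":[0,0,0.06],"spin":0}
    - {"xyz":[0,0,0.03],"spin":0}
    - {"xyz":[0,0,0.02],"spin":0}
    - {"xyz":[0,0,0],"spin":0}

```text
time: 7.7
tool_pos: [514.3, 112.8, 27.7]
tcp_rot: [3.142, -0.001, 0.048]
contact_force: [-0.5, 0.2, 0.3]
grip_width: 42.7
finger_force: 30.0
```

jog_arm:
  targets:
    - {"xyz":[0,0,0.01],"spin":0}
    - {"xyz":[0,0,0.007],"spin":0}
    - {"xyz":[0,0,0],"spin":0}
    - {"xyz":[0,0,0],"spin":0}
    - {"xyz":[0,0,0],"spin":0}
    - {"xyz":[0,0,0],"spin":0}
    - {"xyz":[0,0,0],"spin":0}
    - {"xyz":[0,0,0],"spin":0}
    - {"xyz":[0,0,0],"spin":0}
    - {"xyz":[0,0,0],"spin":0}

```text
time: 8.95
tool_pos: [514.2, 112.8, 26.3]
tcp_rot: [3.142, -0.0, 0.048]
contact_force: [-1.2, -0.6, 4.5]
grip_width: 42.6
finger_force: 30.0
```

jog_arm:
  gripper: 80
  targets:
    - {"xyz":[0,0,0],"spin":0}
    - {"xyz":[0,0,0],"spin":0}
    - {"xyz":[0,0,0],"spin":0}
    - {"xyz":[0,0,0],"spin":0}
    - {"xyz":[0,0,0],"spin":0}
    - {"xyz":[0,0,0],"spin":0}
    - {"xyz":[0,0,-0.1],"spin":0}
    - {"xyz":[0,0,-0.3],"spin":0}
    - {"xyz":[0,0,-0.5],"spin":0}
    - {"xyz":[0,0,-0.6],"spin":0}

```text
time: 10.2
tool_pos: [513.6, 112.8, 147.4]
tcp_rot: [3.142, 0.001, 0.048]
contact_force: [0.7, 0.4, 0.2]
grip_width: 73.3
finger_force: 0.0
```

```bash
python3 -c "
from h import *
go((604,-198.5,190),0.1)
s=bot.capture('scene');t=bot.capture('top')
cv2.imwrite('pics/s4.png',s);cv2.imwrite('pics/t4.png',t)
cv2.imwrite('pics/c4.png',np.hstack([np.vstack([crop(s,240,275,50,37,8)[:300],crop(s,275,205,100,75,4)]),np.vstack([crop(t,380,200,50,37,8)[:300,:400],crop(t,240,225,100,75,4)])[:,:400]]) if 0 else np.hstack([np.vstack([crop(i,*a,50,38,8)[:300],crop(i,*b,100,75,4)]) for i,a,b in((s,(240,280),(275,205)),(t,(380,205),(240,225)))]))"
```

```text
t 10.20 pos [513.6 112.8 147.4] rot [3.142e+00 1.000e-03 4.800e-02] F [0.7 0.4 0.2] w 73.3 ff 0.0
units [ 0.943  3.94  -0.534] spin -0.52
```

View pics/c4.png

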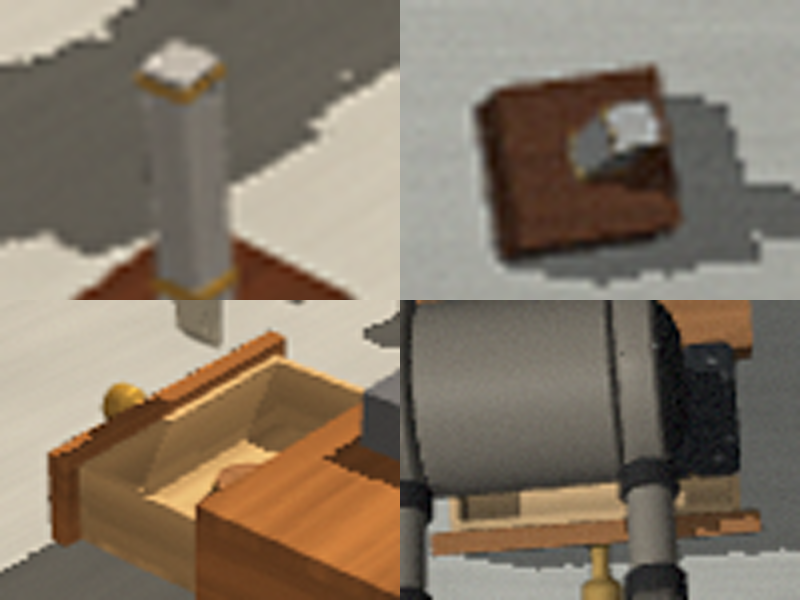

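```bash
python3 -c "
from h import *
np.set_printoptions(precision=1,suppress=True)
k=lambda X,Y:(240+X/8-.44,280+Y/8-.44)
P=[at('scene',k(*p),125)[:2] for p in((137,72),(183,100),(225,70),(180,40))];print(*P,np.mean(P,0))
for i in range(4):
  d=P[(i+1)%4]-P[i];print(np.degrees(np.arctan2(d[1],d[0])),np.hypot(*d))
print('base',*[at('scene',k(*p),50)[:2] for p in((157,278),(190,295),(236,280))])
T=lambda X,Y:(380+(X-400)/8-.44,205+Y/8-.44)
Q=[at('top',T(*p),125)[:2] for p in((608,108),(652,102),(661,136),(612,147))];print(*Q,np.mean(Q,0))
print(tri(T(634,124),k(181,70)))
"
```

```text
[ 599.4 -210.2] [ 615.9 -210. ] [ 613.9 -195.2] [ 596.7 -194.5] [ 606.5 -202.5]
0.7426038681607889 16.549408035281097
97.82941322992946 14.912943571614745
177.83880138213956 17.232054343734532
-80.19257671997599 15.870183574885775
base [ 586.4 -199.3] [ 597.6 -198. ] [ 601.3 -186.2]
[ 609.3 -189.6] [ 611.  -203.6] [ 600.1 -206. ] [ 596.9 -190.4] [ 604.3 -197.4]
(array([ 603.8, -199.1,  122. ]), np.float64(2.1578746409303746))
```

jog_arm:
  targets:
    - {"xyz":[0,0.2,-0.3],"spin":0}
    - {"xyz":[0.06,0.5,-0.3],"spin":0}
    - {"xyz":[0.12,0.6,0],"spin":0}
    - {"xyz":[0.14,0.6,0],"spin":0}
    - {"xyz":[0.14,0.6,0],"spin":0}
    - {"xyz":[0.14,0.6,0],"spin":0}
    - {"xyz":[0.14,0.54,0],"spin":0}
    - {"xyz":[0.2,0.3,0],"spin":0}
    - {"xyz":[0,0,0],"spin":-0.4}
    - {"xyz":[0,0,0],"spin":-0.32}

```text
time: 11.55
tool_pos: [604.0, -198.6, 193.5]
tcp_rot: [-3.141, 0.001, 0.121]
contact_force: [0.5, 0.4, -0.1]
grip_width: 73.4
finger_force: 0.0
```

```bash
python3 -c "
from h import *
go((604,-199,80),0.12)"
```

```text
t 11.55 pos [ 604.  -198.6  193.5] rot [-3.141e+00  1.000e-03  1.210e-01] F [ 0.5  0.4 -0.1] w 73.4 ff 0.0
units [1.000e-03 6.000e-03 1.419e+00] spin 0.01
```

jog_arm:
  targets:
    - {"xyz":[0,0,0.2],"spin":0}
    - {"xyz":[0,0,0.3],"spin":0}
    - {"xyz":[0,0,0.3],"spin":0}
    - {"xyz":[0,0,0.3],"spin":0}
    - {"xyz":[0,0,0.2],"spin":0}
    - {"xyz":[0,0,0.1],"spin":0}
    - {"xyz":[0,0,0.02],"spin":0}
    - {"xyz":[0,0,0],"spin":0}
    - {"xyz":[0,0,0],"spin":0}
    - {"xyz":[0,0,0],"spin":0}

```text
time: 12.8
tool_pos: [604.5, -198.6, 81.1]
tcp_rot: [3.141, -0.001, 0.12]
contact_force: [0.6, -0.1, 0.4]
grip_width: 73.5
finger_force: 0.0
```

jog_arm:
  gripper: 0
  targets:
    - {"xyz":[0,0,0],"spin":0}
    - {"xyz":[0,0,0],"spin":0}
    - {"xyz":[0,0,0],"spin":0}
    - {"xyz":[0,0,0],"spin":0}
    - {"xyz":[0,0,0],"spin":0}
    - {"xyz":[0,0,0],"spin":0}
    - {"xyz":[0,0,0],"spin":0}
    - {"xyz":[0,0,0],"spin":0}
    - {"xyz":[0,0,0],"spin":0}
    - {"xyz":[0,0,0],"spin":0}

```text
time: 14.05
tool_pos: [604.3, -198.5, 80.5]
tcp_rot: [3.141, 0.0, 0.12]
contact_force: [-0.1, 0.2, 0.2]
grip_width: 14.1
finger_force: 30.0
```

jog_arm:
  targets:
    - {"xyz":[0,0,-0.1],"spin":0}
    - {"xyz":[0,0,-0.2],"spin":0}
    - {"xyz":[0,0,-0.3],"spin":0}
    - {"xyz":[0,0,-0.4],"spin":0}
    - {"xyz":[0,0,-0.4],"spin":0}
    - {"xyz":[0,0,-0.3],"spin":0}
    - {"xyz":[0,0,-0.2],"spin":0}
    - {"xyz":[0,0,-0.1],"spin":0}
    - {"xyz":[0,0,0],"spin":0}
    - {"xyz":[0,0,0],"spin":0}

```text
time: 15.3
tool_pos: [603.9, -198.2, 239.4]
tcp_rot: [-3.141, 0.002, 0.12]
contact_force: [-0.2, 0.1, -0.8]
grip_width: 14.1
finger_force: 30.0
```

```bash
python3 -c "
from h import *
go((628.9,157.3,235),0.12)"
```

```text
t 15.30 pos [ 603.9 -198.2  239.4] rot [-3.141e+00  2.000e-03  1.200e-01] F [-0.2  0.1 -0.8] w 14.1 ff 30.0
units [ 0.842 -4.375  0.058] spin -0.0
```

jog_arm:
  targets:
    - {"xyz":[0.04,-0.25,0],"spin":0}
    - {"xyz":[0.1,-0.55,0],"spin":0}
    - {"xyz":[0.12,-0.6,0],"spin":0}
    - {"xyz":[0.12,-0.6,0],"spin":0}
    - {"xyz":[0.12,-0.6,0],"spin":0}
    - {"xyz":[0.12,-0.6,0],"spin":0}
    - {"xyz":[0.11,-0.6,0],"spin":0}
    - {"xyz":[0.08,-0.4,0],"spin":0}
    - {"xyz":[0.03,-0.17,0.15],"spin":0}
    - {"xyz":[0,0,0.2],"spin":0}

```text
time: 16.55
tool_pos: [628.7, 157.5, 211.1]
tcp_rot: [3.141, 0.001, 0.121]
contact_force: [0.4, -0.4, 0.0]
grip_width: 13.8
finger_force: 30.0
```

```bash
python3 -c "
from h import *
go((628.9,157.3,211),0.12)
s=bot.capture('scene');t=bot.capture('top')
cv2.imwrite('pics/s5.png',s);cv2.imwrite('pics/t5.png',t)
cv2.imwrite('pics/c5.png',np.hstack([crop(s,350,185,67,100,6)[:600,:400],crop(t,230,170,67,100,6)[:600,:400]]))"
```

```text
t 16.55 pos [628.7 157.5 211.1] rot [3.141e+00 1.000e-03 1.210e-01] F [ 0.4 -0.4  0. ] w 13.8 ff 30.0
units [0.003 0.003 0.002] spin 0.01
```

View pics/c5.png

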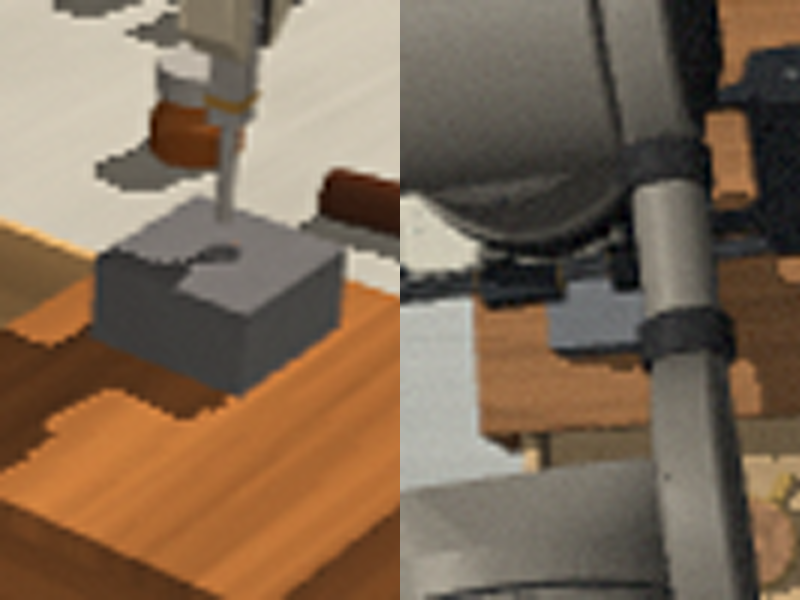

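```bash
python3 -c "
from h import *
np.set_printoptions(precision=1,suppress=True)
k=lambda X,Y:(350+X/6-.42,185+Y/6-.42)
print(at('scene',k(226,217),138.6),at('scene',k(222,252),126),at('scene',(386.6,226.6),126))
print((proj('scene',[[628.7,157.5,138.6],[628.9,157.3,126]])-[350,185]+.42)*6)
s=cv2.imread('pics/s0.png') if 0 else cv2.imread('pics/scene0.png')
print(cv2.cvtColor(s,cv2.COLOR_BGR2GRAY)[221:233,379:396])
s=cv2.imread('pics/s5.png');print(cv2.cvtColor(s,cv2.COLOR_BGR2GRAY)[213:233,379:396])
t=cv2.imread('pics/top0.png');print(cv2.cvtColor(t,cv2.COLOR_BGR2GRAY)[207:220,261:276])
"
```

```text
[625.7 160.6 138.6] [628.3 156.  126. ] [628.4 155.9 126. ]
[[227.3 222.2]
 [225.4 251.4]]
[[112 113 114 113 114 114 114 113 114 113 112 112 109 107 112 138 171]
 [113 114 113 112 113 113 113 115 115 114 114 112 112 113 112 109 113]
 [114 114 112 112 115 114 113 114 115 113 113 114 113 114 114 113 112]
 [115 113 114 113 115 113 113 115 113 115 115 114 113 112 113 113 114]
 [115 115 117 115 116 109 105 101 100 107 115 115 114 113 113 113 114]
 [113 113 115 118 111  80  64  62  63  60  80 103 115 114 113 113 113]
 [116 115 113 115 104  67  62  62  62  55  68 106 114 114 113 113 114]
 [113 117 117 116 118 115  98  80  78  79  94 116 113 113 115 116 113]
 [114 114 117 116 116 115 116 118 118 119 117 114 113 115 114 114 114]
 [113 115 114 116 115 114 113 115 115 114 116 114 113 113 114 113 115]
 [116 116 115 115 117 115 114 113 113 113 113 113 113 112 112 114 114]
 [113 114 118 116 115 113 114 114 114 114 113 113 114 112 112 111 115]]
[[ 97  94  83  82  88 101  96  87  99 110 156 198 194 193 193 196 196]
 [ 97 109 108 106 145 211 195 124  97 115 165 197 193 195 195 195 195]
 [143 207 205 
[... 1384 characters left out ...]
2  99]
 [102 102 105 103 102 100 103  98 103 100 103 103  98 100 101]
 [ 99 103 101 103 100  86  68  66  96 101 100 102 101  99 100]
 [102  99 101 101  71  42  29  27  53  91 103 101 100 101 101]
 [ 99 103 101  95  52  33  38  52  43  63  94 100 102 105 101]
 [ 96  99 104  98  49  26  72 112 116 110 105 103 100 100 103]
 [ 95 101 104  98  58  45 108 115 112 105 105  99 104 105  98]
 [101 100  99 103  88  52 101 112 106 102 105 101 103  98 101]
 [101 102  99 101 106  98  98  97 102 101 101 100 101 100 102]
 [102 100 106 100  99 100 104 103 100 104 101 106 100 102 102]
 [101 102 100 101 100  99 102 105  98 101 102 101 100  98 103]
 [103 105 102 104 102 103 100  99  99 102 104  98 104 100 103]]
```

The tip is at scene (386.8,221.1) and the hole at (386.5,226.7). Taking parallax into account, the tip sits about 2 mm too far from the camera. I'll correct that, lower it and look again.

jog_arm:
  targets:
    - {"xyz":[0.011,0.024,0],"spin":0}
    - {"xyz":[0,0,0.05],"spin":0}
    - {"xyz":[0,0,0.05],"spin":0}
    - {"xyz":[0,0,0.02],"spin":0}
    - {"xyz":[0,0,0],"spin":0}
    - {"xyz":[0,0,0],"spin":0}
    - {"xyz":[0,0,0],"spin":0}
    - {"xyz":[0,0,0],"spin":0}
    - {"xyz":[0,0,0],"spin":0}
    - {"xyz":[0,0,0],"spin":0}

```text
time: 17.9
tool_pos: [630.3, 154.9, 202.9]
tcp_rot: [3.142, 0.0, 0.12]
contact_force: [0.2, 0.0, -0.1]
grip_width: 13.9
finger_force: 30.0
```

```bash
python3 -c "
from h import *
go(None)
s=bot.capture('scene');cv2.imwrite('pics/s6.png',s)
a=cv2.imread('pics/scene0.png')
cv2.imwrite('pics/c6.png',np.hstack([crop(i,370,205,32,38,12)[:, :384] for i in (a,s)]))
p=bot.get_obs()['tool_pos'];print(proj('scene',[[p[0],p[1],p[2]-72.5]]),proj('scene',[[p[0],p[1],126]]))
print(cv2.cvtColor(s,cv2.COLOR_BGR2GRAY)[216:231,379:396])"
```

```text
t 17.90 pos [630.3 154.9 202.9] rot [3.142 0.    0.12 ] F [ 0.2  0.  -0.1] w 13.9 ff 30.0
[[387.12189695 225.3416185 ]] [[387.00077244 227.03645277]]
[[203 202 200 199 198 200 182 102  97 121 175 197 193 193 196 195 194]
 [201 202 193 167 162 183 179 102  99 118 176 196 194 194 195 193 194]
 [199 186 145 113 114 122 126  89 101 129 190 199 195 194 193 194 194]
 [144 113 115 118 117 118 112  91  99 125 185 194 194 195 195 194 193]
 [115 117 118 118 120 120 111  95 100 104 114 119 146 182 194 192 194]
 [118 119 119 121 120 114  92  95 102 105 120 118 115 113 120 144 180]
 [119 121 119 120 120 116  97  97 104 109 121 119 119 119 117 117 121]
 [120 119 119 120 121 117  98  97 104 110 121 121 119 120 120 119 117]
 [118 119 120 120 121 117 101  99 106 111 122 119 117 118 119 120 120]
 [120 120 123 121 121 115 100  98 104 113 120 120 119 121 120 120 120]
 [119 120 121 123 116  87  72  78  77  65  83 111 121 119 121 120 121]
 [124 125 122 120 106  64  62  66  65  57  71 114 120 119 120 119 121]
 [121 122 105  50  54  61  65  76  84  84 102 122 121 120 120 120 119]
 [ 50  52  53  52  80 128 126 124 123 125 123 121 121 120 119 120 122]
 [ 55  54  53  56  85 125 120 121 122 120 122 120 120 121 121 120 121]]
```

View pics/c6.png

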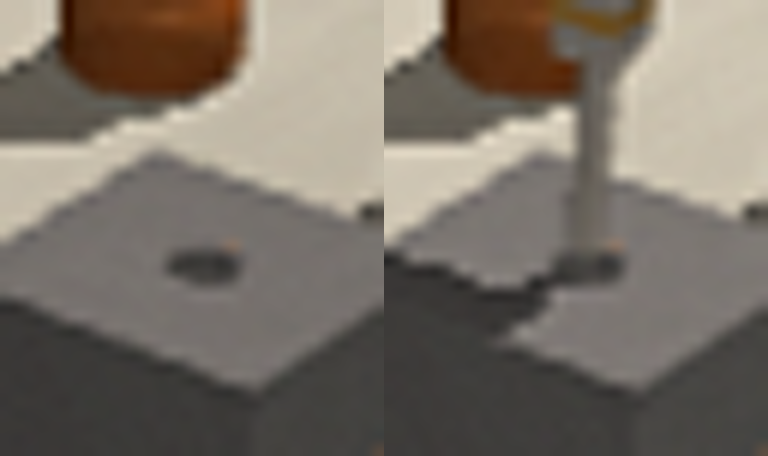

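The tip now lines up with the hole to within about 1 mm: projected to the block's top face it lands at (386.2,226.9), and the hole is at (386.5,226.7). I'll descend in steps and watch the force.

jog_arm:
  targets:
    - {"xyz":[0,0,0.03],"spin":0}
    - {"xyz":[0,0,0.03],"spin":0}
    - {"xyz":[0,0,0.03],"spin":0}
    - {"xyz":[0,0,0.03],"spin":0}
    - {"xyz":[0,0,0],"spin":0}
    - {"xyz":[0,0,0],"spin":0}
    - {"xyz":[0,0,0],"spin":0}
    - {"xyz":[0,0,0],"spin":0}
    - {"xyz":[0,0,0],"spin":0}
    - {"xyz":[0,0,0],"spin":0}

```text
time: 19.2
tool_pos: [630.3, 154.9, 193.3]
tcp_rot: [3.142, -0.0, 0.12]
contact_force: [-1.4, 0.3, -0.8]
grip_width: 14.0
finger_force: 30.0
```

jog_arm:
  targets:
    - {"xyz":[0,0,0.05],"spin":0}
    - {"xyz":[0,0,0.05],"spin":0}
    - {"xyz":[0,0,0.05],"spin":0}
    - {"xyz":[0,0,0.05],"spin":0}
    - {"xyz":[0,0,0.03],"spin":0}
    - {"xyz":[0,0,0],"spin":0}
    - {"xyz":[0,0,0],"spin":0}
    - {"xyz":[0,0,0],"spin":0}
    - {"xyz":[0,0,0],"spin":0}
    - {"xyz":[0,0,0],"spin":0}

```text
time: 20.45
tool_pos: [630.3, 154.9, 175.0]
tcp_rot: [3.141, -0.0, 0.12]
contact_force: [0.0, -0.2, -0.5]
grip_width: 14.0
finger_force: 30.0
```

jog_arm:
  targets:
    - {"xyz":[0,0,0.02],"spin":0}
    - {"xyz":[0,0,0.02],"spin":0}
    - {"xyz":[0,0,0.02],"spin":0}
    - {"xyz":[0,0,0.01],"spin":0}
    - {"xyz":[0,0,0],"spin":0}
    - {"xyz":[0,0,0],"spin":0}
    - {"xyz":[0,0,0],"spin":0}
    - {"xyz":[0,0,0],"spin":0}
    - {"xyz":[0,0,0],"spin":0}
    - {"xyz":[0,0,0],"spin":0}

```text
time: 21.7
tool_pos: [630.4, 154.9, 169.3]
tcp_rot: [3.142, -0.0, 0.12]
contact_force: [-1.3, 0.1, 2.2]
grip_width: 13.9
finger_force: 30.0
```

jog_arm:
  targets:
    - {"xyz":[0,0,0.01],"spin":0}
    - {"xyz":[0,0,0.01],"spin":0}
    - {"xyz":[0,0,0.005],"spin":0}
    - {"xyz":[0,0,0],"spin":0}
    - {"xyz":[0,0,0],"spin":0}
    - {"xyz":[0,0,0],"spin":0}
    - {"xyz":[0,0,0],"spin":0}
    - {"xyz":[0,0,0],"spin":0}
    - {"xyz":[0,0,0],"spin":0}
    - {"xyz":[0,0,0],"spin":0}

```text
time: 22.95
tool_pos: [630.4, 154.9, 167.4]
tcp_rot: [3.142, -0.0, 0.12]
contact_force: [-0.5, -0.6, 4.4]
grip_width: 13.9
finger_force: 30.0
```

jog_arm:
  targets:
    - {"xyz":[0,0,0.005],"spin":0}
    - {"xyz":[0,0,0.005],"spin":0}
    - {"xyz":[0,0,0],"spin":0}
    - {"xyz":[0,0,0],"spin":0}
    - {"xyz":[0,0,0],"spin":0}
    - {"xyz":[0,0,0],"spin":0}
    - {"xyz":[0,0,0],"spin":0}
    - {"xyz":[0,0,0],"spin":0}
    - {"xyz":[0,0,0],"spin":0}
    - {"xyz":[0,0,0],"spin":0}

```text
time: 24.2
tool_pos: [630.4, 154.9, 167.3]
tcp_rot: [3.141, -0.001, 0.12]
contact_force: [-1.4, -1.5, 8.3]
grip_width: 13.9
finger_force: 30.0
```

The force rose to 8.3 N with no further travel, so the button is on its hard stop. One last look before handing in.

```bash
python3 -c "
from h import *
s=bot.capture('scene');cv2.imwrite('pics/s7.png',s);go(None)
cv2.imwrite('pics/c7.png',crop(s,120,150,360,260,2))"
```

```text
t 24.25 pos [630.4 154.9 167.3] rot [ 3.142e+00 -1.000e-03  1.200e-01] F [-1.8 -1.3  8.3] w 14.3 ff 30.0
```

View pics/c7.png

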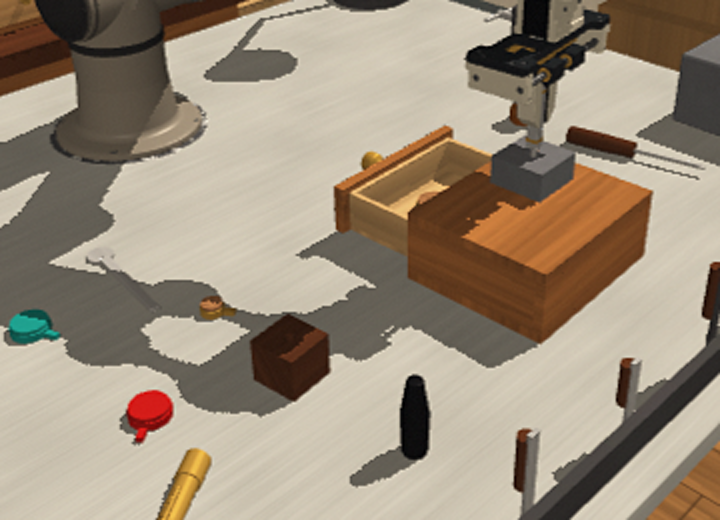

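The cup lies in the open drawer at (428,198), the stylus is in the hole at (535,150), and everything else is where it was. I'm handing in.

```bash
python3 -c "
from plant import bot
print(bot.close_job())"
```

```text
the job is handed in; nothing more can be done
None
```

I handed the job in at about 24 s: the large cup lies cork up in the drawer, which stands open as before, and the stylus is still gripped, holding the fan button on its stop at about 8 N; the last picture shows nothing else disturbed.

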